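Hook the tote out of the deep rack

TASK

Pick up the pull hook by its wooden handle, drop its tip behind the front lip of the blue tote deep in the bench rack, and drag the tote forward until you feel it bear squarely on the black rubber stop at the rack's mouth; keep it pressed on the stop with a steady, gentle pull of about 10 N for a second, never jerking it hard. Then lift the hook out and lay it flat on the bench, handle underside down, clear of the rack. Touch the tote only with the hook, leave it resting against the stop, and do not disturb the paint jar or the sanding block.

Things in the scene. Friction and masses are not known exactly. Their poses are not given: they have to be found in the camera images.
- rack: low plywood rack on the bench, 220 deep (x) x 170 wide (y) x 145 high, fixed, open at the front (its -x side), clear 5 mm cover on top. Origin: centre of its underside; +x points into the rack, z up. Floor 12 mm thick; inside 150 wide, 140 high up to the cover (underside 140 mm above the bench). Its front edge is at x = -110 mm of this frame.
- stop: the rack's front stop. A black rubber bar (10 thick x 126 wide, top 28 mm above the bench, end posts 53 mm) on a clamped carriage set at an unmeasured place: its tote-side face lies 0 to 22 mm further in (+x) than this origin and is found by feel. Sprung: gives 1 mm per 3 N, at most 8 mm. 4 to 18 N on it seats the tote, over 20 is too much. Origin: underside, mid-width, 10 mm inside the rack's front edge; x points in
- tote: blue open tote, 110 deep (x) x 130 wide (y) x 50 high, walls 5 mm, 0.45 to 0.7 kg with a loose wood offcut in its rear compartment; stands on the rack floor, its front starts 45 to 85 mm behind the origin of stop and up to 0.08 rad askew. Origin: centre of its underside; x points to its back, z up. Dragging it takes roughly 2 to 6 N.
- tote_lip (a point): middle of the top edge of the tote's front wall (5 mm thick, this point at mid thickness), 62 mm above the bench; axes as the tote's. Behind this wall is a free pocket, 28 mm deep (x) and 45 mm down, before the divider (10 mm lower than the lip). Pulled by the rim alone the tote can tip over the stop; with the tip 15 to 20 mm below the lip it stays flat.
- tote_front (a point): point on the outer front face of the tote, in its middle, 8 mm above its underside: the part that meets the stop; axes as the tote's
- pull_hook: pull hook, 0.2 kg: dark wooden handle block 90 long (x) x 26 wide (y) x 40 high, with a steel shaft of 8 mm diameter that leaves its front end along +x at 32 mm above the handle's underside and ends in a tip turned straight down at x = 180 mm; the tip's lower end is 2 mm above the underside's level, i.e. 26 mm below the lower side of the shaft. Lies on the handle's underside. Origin: centre of the handle's underside; z up.
- hook_handle (a point): centre of the hook's wooden handle, 20 mm above its underside; the place to grip it, across y (26 mm); axes as the hook's
- hook_tip (a point): lower end of the hook's turned-down tip (8 mm diameter); axes as the hook's
- paint_jar: blue paint jar with a red lid, 73 diameter x 133 high; bystander; origin: centre of its underside
- sanding_block: cork sanding block, 66 x 116 x 34 high; bystander; origin: centre of its underside
There are look-alikes about, which are no part of the job. There is more than one size of the pull_hook; the one meant has the size given above.

How it is judged:
By the outcome, as a careful person would: the job done as asked, in the order asked, and still so for the second after the job is handed in, with the robot touching nothing.
It also fails if it takes over 72 s, if anything falls off the work surface, if the arm or the gripper's body presses on something with over 40 N, if the wrist force passes 120 N, or if a joint passes its speed limit or range.

ROBOT

A 6-joint arm with a two-finger parallel gripper is mounted at the origin on a cart in front of the work surface, level with it; the furniture and walls round the work are solid. World frame = base frame: x ahead of the robot, y to its left, z up, the work surface at z = 0. Lengths are in m, angles in degrees, forces in N, time in s.
With the tool pointing down it reaches from about 0.4 to 0.825 m from the base axis. Payload 7 kg.
Tool frame: the origin (TCP) lies midway between the tips of the shut fingers; the grasp point (between the pads) lies 19 mm behind it (r.grip_point_offset is the distance from the TCP to the grasp point, in m); z points along the fingers, y is the line along which they close (so a half turn about z gives the same grasp; the last joint's range is limited). The gripper opens to 85 mm and grips with 20 to 120 N. Pads are 22 mm wide; open, the fingers measure 114 mm over their backs; the gripper's body (76 mm by 85 mm) begins 54 mm behind the grasp point. The pads swing forward as they close: fully open they stand 13 mm farther back than shut.
Start: joints at [83.199, 20.546, 0.682, 0, -70.136, -16.507], TCP at [0.267, 0.62, 0.231] pointing down, gripper open.
Joint ranges: [-176.03, 176.03], [-82.01, 121.73], [-58.28, 71.71], [-173.87, 95.51], [-174.79, -0.11], [-173.66, 173.66]. Speed limits (degrees/s): [136.94, 136.94, 172.46, 180, 180, 180].

INTERFACE

Orientations are given as [roll, pitch, yaw] about the fixed x, y, z axes, in that order (R = Rz(yaw) Ry(pitch) Rx(roll)).
In Python, from cell import sensors, viewer, workorder, r gives the robot as it stands.
- The arm moves only by the tool servo_tool, never from a script. Its argument "deltas" is a list of rows, each a list of 7 numbers: the opening, from 0 (shut) to 1 (fully open), then the shift along the tool's x, y, z in mm, then the turn, a rotation vector about the tool's x, y, z in degrees. In form: [[gripper, dx, dy, dz, wx, wy, wz], ...]. A call has 1 to 12 rows; each row is the pose to reach, as a shift and turn from the pose commanded when the call began, along the tool's axes at that moment; what a row does not reach only later rows make up. A row lasts 1/8 s, in which the tool goes at most 62.5 mm and 10.7 degrees, less where a joint would pass 70% of its speed; a pose out of reach is approached as far as the arm can. A call with a gripper value outside its range is refused whole. The fingers move at their own pace and stop on an object; "force" is the grip in N (left out, the last holds). Time passes only in rows, so rows that repeat a pose let the fingers close. It gives the time, the measured TCP pose, the force, the opening and the grip force at its end, in the units of the state.
- sensors.get_state(): the state, without advancing time (a new reading comes with each control period).
- viewer.grab_frame(name): name is "side" or "top" or "wrist"; returns a dict with "color" (384x512x3 uint8, red, green, blue), "vertical_fov" (degrees; the focal length in pixels is half the picture's height over the tangent of half this angle, whatever the lens; pixels are square), "cx", "cy" (the principal point, pixels), "dist_coeffs" ([k1, k2, p1, p2, k3] as OpenCV has them; the pictures are not rectified), "R" (3x3) and "t" (3): a world point X has camera coordinates R X + t. Camera axes: x right, y down, z forward; pixel columns grow to the right and rows downward; lengths in m; the calibration is good to about 2 mm. A picture is of the moment at which its call begins. There is no depth.
- workorder.sign_off(): hands the job in; it is judged then, once.
Trained networks look in a picture, given as the dict that the camera call returned (one of the last four; its "shot" number tells which), for a name from the list of things; names that differ only in an ending like _2 or _b are one class to them, and where a whole thing is asked for, a point or a joint stands for the part that bears it (a point fixed in the world has none). Each returns a list of dicts, best first, with "p" (0 to 1); they miss things now and then, are a little off and sometimes report something else, mostly with a low value. They report only what shows in the picture. A call takes as long as a camera call. They do not tell look-alikes from the thing itself.
- viewer.trace(picture, thing): "pixels" (384x512 bool, what is visible of it) and "position" ([row, column] in pixels, amid what is visible of it).
The state is a dict: "clock": time; "joints": joint angles; "qd": joint speeds; "tau": joint torques, N m; "position": TCP position; "ee_rot": TCP orientation; "wrist_force": force on the tool from outside, world axes, zero at the start; "ft_torque": the same for the moment, N m; "finger_gap": finger opening in m; "grasp_force": force on a finger pad.
Only numpy, scipy, OpenCV 4.12 (cv2) and the standard library are available. Lean on these libraries where they do the work, as an engineer would, in place of code of your own. Each camera call takes 0.05 s, during which the arm holds its last target. There are 200 camera calls.

## Working session

There is one attempt and no reset: what is moved stays moved. The work goes in short steps, Python scripts to look and compute and a tool call to move; the robot and the scene stay as the last step left them, time stands still between calls to the robot, and variables do not carry over. Pictures are saved under pics/ and viewed, at most 10 in all, crops included, and the job is handed in when it is done.

Besides the shell and the picture viewer there is one more tool, called after "Call:" as name([rows], argument=value, ...), one row to a line, values as JSON. servo_tool: Moves the arm, as the interface text tells. Its arguments: {"type":"object","properties":{"deltas":{"type":"array","items":{"type":"array","items":{"type":"number"}}},"force":{"type":"number"}},"required":["deltas"]}

```bash
mkdir -p pics; ls; cat > h.py <<'E'
import numpy as np, cv2
from cell import sensors, viewer, workorder, r
def K(f):
    h=f["color"].shape[0]; F=h/2/np.tan(np.radians(f["vertical_fov"])/2)
    return np.array([[F,0,f["cx"]],[0,F,f["cy"]],[0,0,1.]])
def ray(f,uv):
    p=cv2.undistortPoints(np.array(uv,float).reshape(-1,1,2),K(f),np.array(f["dist_coeffs"],float)).reshape(-1,2)
    R=np.array(f["R"]);t=np.array(f["t"])
    return -R.T@t,(np.c_[p,np.ones(len(p))])@R
def atz(f,uv,z):
    c,d=ray(f,uv); return c+d*((z-c[2])/d[:,2])[:,None]
def proj(f,X):
    R=np.array(f["R"]);return cv2.projectPoints(np.array(X,float).reshape(-1,1,3),cv2.Rodrigues(R)[0],np.array(f["t"],float),K(f),np.array(f["dist_coeffs"],float))[0].reshape(-1,2)
def save(f,n,crop=None,s=1):
    a=f["color"][...,::-1]
    if crop: a=a[crop[1]:crop[3],crop[0]:crop[2]]
    cv2.imwrite("pics/"+n,cv2.resize(a,None,fx=s,fy=s,interpolation=cv2.INTER_CUBIC))
E
python3 - <<'E'
from h import *
fs={n:viewer.grab_frame(n) for n in("side","top","wrist")}
cv2.imwrite("pics/a.png",cv2.resize(np.vstack([np.hstack([fs["side"]["color"],fs["top"]["color"]]),np.hstack([fs["wrist"]["color"],fs["wrist"]["color"]*0])])[...,::-1],(800,600)))
for n,f in fs.items():
    print(n,"cam",-np.array(f["R"]).T@f["t"],f["vertical_fov"])
    for th in("pull_hook","hook_tip","tote","rack","stop","paint_jar","sanding_block"):
        for d in viewer.trace(f,th)[:3]:
            m=d["pixels"];ys,xs=np.nonzero(m)
            print(th,round(d["p"],2),np.round(d["position"]),m.sum(),(xs.min(),ys.min(),xs.max(),ys.max()),atz(f,[d["position"][::-1]],0.02)[0].round(3))
print(sensors.get_state())
E
```

```text
pics
side cam [-0.65112464 -0.43485941  0.81151182] 45.54645721695778
pull_hook 0.76 [212. 137.] 336 (np.int64(126), np.int64(183), np.int64(154), np.int64(222)) [0.443 0.275 0.02 ]
pull_hook 0.62 [193. 195.] 112 (np.int64(189), np.int64(185), np.int64(199), np.int64(199)) [0.61 0.14 0.02]
hook_tip 0.62 [206. 133.] 326 (np.int64(126), np.int64(184), np.int64(154), np.int64(222)) [0.469 0.304 0.02 ]
hook_tip 0.47 [191. 192.] 139 (np.int64(187), np.int64(185), np.int64(200), np.int64(202)) [0.621 0.158 0.02 ]
tote 0.9 [185. 261.] 614 (np.int64(243), np.int64(170), np.int64(278), np.int64(193)) [ 0.736 -0.06   0.02 ]
rack 0.81 [166. 262.] 2733 (np.int64(230), np.int64(141), np.int64(289), np.int64(209)) [ 0.881 -0.027  0.02 ]
stop 0.57 [202. 260.] 475 (np.int64(234), np.int64(191), np.int64(276), np.int64(210)) [ 0.62 -0.09  0.02]
stop 0.26 [182. 260.] 710 (np.int64(242), np.int64(170), np.int64(279), np.int64(194)) [ 0.754 -0.053  0.02 ]
paint_jar 0.71 [209. 362.] 1076 (np.int64(348), np.int64(185), np.int64(376), np.int64(231)) [ 0.673 -0.424  0.02 ]
sanding_block 0.89 [237. 334.] 833
[... 1192 characters left out ...]
728473 ] 69.98932845493675
{'clock': 1.2, 'joints': array([ 8.31996406e+01,  2.05451995e+01,  6.80985091e-01,  6.93725164e-04,
       -7.01344538e+01, -1.65080161e+01]), 'qd': array([-0.03435637, -0.05771232,  0.00647431, -0.05219574, -0.00252236,
        0.0878008 ]), 'tau': array([ 3.51188264e-04, -5.82988501e+01,  2.93652070e+01,  6.94183454e+00,
       -8.03408748e-04,  1.00641790e-05]), 'position': array([0.26708458, 0.61989028, 0.23131013]), 'ee_rot': array([-1.79998538e+02, -2.47140117e-04, -2.33081397e+01]), 'wrist_force': array([ 0.01382459,  0.10069132, -0.69397711]), 'ft_torque': array([-0.05902947,  0.00934022,  0.01601331]), 'grasp_force': 0.0, 'finger_gap': 0.08547516130600534}
```

View pics/a.png

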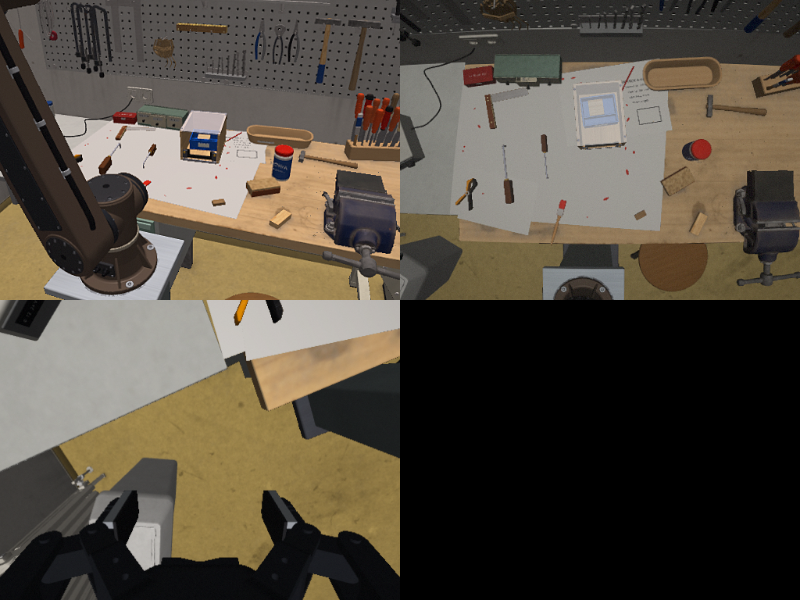

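```bash
python3 - <<'E'
from h import *
f=viewer.grab_frame("top"); g=viewer.grab_frame("side")
a=cv2.resize(f["color"][165:270,115:215],None,fx=4,fy=4,interpolation=cv2.INTER_CUBIC)
b=cv2.resize(f["color"][95:200,210:300],None,fx=4,fy=4,interpolation=cv2.INTER_CUBIC)
cv2.imwrite("pics/b.png",np.hstack([a,b])[...,::-1])
c=g["color"][135:215,220:300]; cv2.imwrite("pics/c.png",cv2.resize(c,None,fx=6,fy=6,interpolation=cv2.INTER_CUBIC)[...,::-1])
for d in viewer.trace(f,"pull_hook")[:2]:
    ys,xs=np.nonzero(d["pixels"]); P=atz(f,np.c_[xs,ys],.035)[:,:2]
    m=P.mean(0); u=np.linalg.svd(P-m)[2][0]; s=(P-m)@u; w=(P-m)@[-u[1],u[0]]
    print(m,np.degrees(np.arctan2(u[1],u[0])),s.min(),s.max(),[(round(q,3),round(np.ptp(w[abs(s-q)<.006]),3)) for q in np.arange(s.min()+.006,s.max(),.015)])
E
```

```text
[0.48348713 0.28778642] -170.77626524320817 -0.14347933956568407 0.07955549787975323 [(np.float64(-0.137), np.float64(0.01)), (np.float64(-0.122), np.float64(0.007)), (np.float64(-0.107), np.float64(0.008)), (np.float64(-0.092), np.float64(0.011)), (np.float64(-0.077), np.float64(0.013)), (np.float64(-0.062), np.float64(0.01)), (np.float64(-0.047), np.float64(0.006)), (np.float64(-0.032), np.float64(0.008)), (np.float64(-0.017), np.float64(0.019)), (np.float64(-0.002), np.float64(0.035)), (np.float64(0.013), np.float64(0.032)), (np.float64(0.028), np.float64(0.032)), (np.float64(0.043), np.float64(0.031)), (np.float64(0.058), np.float64(0.032)), (np.float64(0.073), np.float64(0.031))]Traceback (most recent call last):
  File "<stdin>", line 10, in <module>
    return _methods._ptp(a, axis=axis, out=out, **kwargs)
           ~~~~~~~~~~~~~^^^^^^^^^^^^^^^^^^^^^^^^^^^^^^^^^
    umr_maximum(a, axis, None, out, keepdims),
    ~~~~~~~~~~~^^^^^^^^^^^^^^^^^^^^^^^^^^^^^^
ValueError: zero-size array to reduction operation maximum which has no identity
```

View pics/b.png

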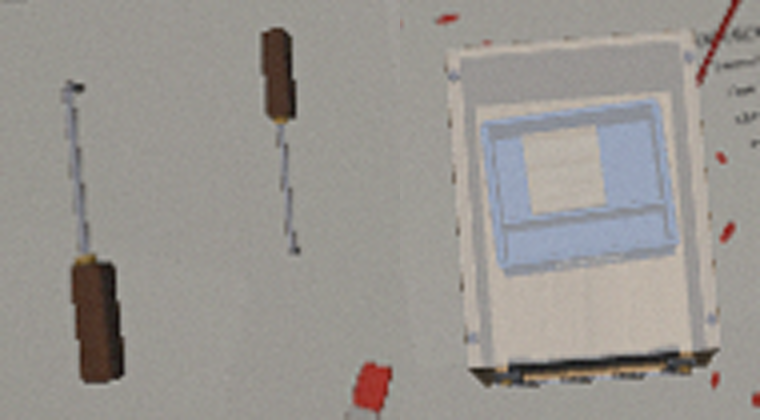

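View pics/c.png

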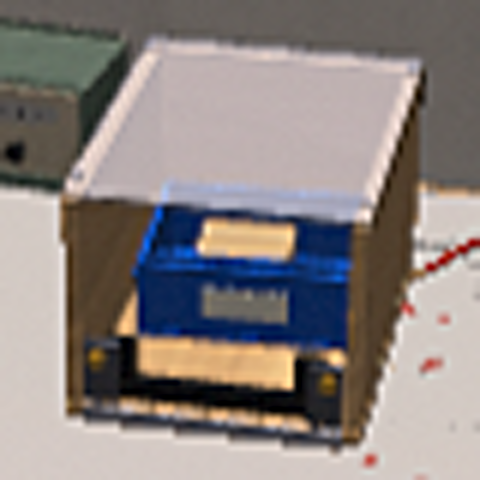

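The left hook, handle at about (139,245) and tip at (133,187), is 223 mm long against a given 229 mm. The one at (183,200) is about 170 mm, so the left one is meant, and the crop confirms it. The tote's front lip runs from (335.5,163) to (379,157) in the top view, and the offcut lies behind the divider.

```bash
python3 - <<'E'
from h import *
f=viewer.grab_frame("top")
q=lambda x,y,o:((x+.5)/4-.5+o[0],(y+.5)/4-.5+o[1])
A=(115,165);B=(110,95) # B in crop-b coords: 210-100
P=atz(f,[q(74,86,A),q(86,253,A)],.032); print("shaft",P.round(4),np.degrees(np.arctan2(*(P[0]-P[1])[[1,0]])))
H=atz(f,[q(73,263,A),q(82,381,A)],.040); print("handle left top edge",H.round(4),np.degrees(np.arctan2(*(H[0]-H[1])[[1,0]])))
C=atz(f,[q(447,47,B),q(690,32,B),q(718,352,B),q(472,368,B)],.145); print("rack",C.round(4))
c=C.mean(0); e=(C[0]+C[1]-C[2]-C[3]); print("centre",c,"yaw",np.degrees(np.arctan2(e[1],e[0])),"sizes",np.linalg.norm(np.diff(np.r_[C,C[:1]],axis=0),axis=1))
T=atz(f,[q(505,273,B),q(677,247,B)],.062); e=T[0]-T[1];print("lip",T,T.mean(0),np.linalg.norm(e),np.degrees(np.arctan2(-e[0],e[1])))
E
```

```text
shaft [[0.6256 0.3046 0.032 ]
 [0.5001 0.2926 0.032 ]] 5.472837840036826
handle left top edge [[0.4928 0.2997 0.04  ]
 [0.4055 0.2916 0.04  ]] 5.319748409250035
rack [[ 0.8336  0.0279  0.145 ]
 [ 0.8439 -0.1376  0.145 ]
 [ 0.6248 -0.1551  0.145 ]
 [ 0.6139  0.0089  0.145 ]]
centre [ 0.72901543 -0.06398553  0.145     ] yaw 4.769017261010021 sizes [0.16585003 0.21980348 0.16436291 0.22056745]
lip [[ 0.69074125 -0.00764378  0.062     ]
 [ 0.70990823 -0.13263038  0.062     ]] [ 0.70032474 -0.07013708  0.062     ] 0.1264477071293415 8.718515872125582
```

Call:
servo_tool([
  [1,298,236,80,0,0,-28.7],
  [1,298,236,80,0,0,-28.7],
  [1,298,236,80,0,0,-28.7],
  [1,298,236,80,0,0,-28.7],
  [1,298,236,80,0,0,-28.7],
  [1,298,236,80,0,0,-28.7],
  [1,298,236,80,0,0,-28.7],
  [1,298,236,80,0,0,-28.7],
  [1,298,236,80,0,0,-28.7],
  [1,298,236,80,0,0,-28.7],
])

```text
clock: 2.65
position: [0.4471, 0.2864, 0.1516]
ee_rot: [-180.0, -0.0, 5.5]
wrist_force: [0.1, -0.1, 0.5]
finger_gap: 0.0854
grasp_force: 0.0
```

```bash
python3 - <<'E'
from h import *
f=viewer.grab_frame("wrist");s=sensors.get_state();print(s["clock"],s["position"],s["ee_rot"])
save(f,"d.png",s=1.5)
for d in viewer.trace(f,"pull_hook")[:2]:
    ys,xs=np.nonzero(d["pixels"]);print(d["p"],xs.min(),ys.min(),xs.max(),ys.max(),d["pixels"].sum())
P=[]
for x in(-45,45,180):
    for y in (-13,13): P.append([x,y])
y=np.radians(5.4)
W=[[.447+.001*(a*np.cos(y)-b*np.sin(y)),.285+.001*(a*np.sin(y)+b*np.cos(y)),.04] for a,b in P]
print((proj(f,W)*1.5).round())
E
```

```text
2.7 [0.44708326 0.28633496 0.15149086] [-1.79981099e+02 -1.79171958e-02  5.48063848e+00]
0.62 240 0 269 228 3595
[[405. 347.]
 [367. 347.]
 [408. 214.]
 [365. 214.]
 [413. -50.]
 [362. -50.]]
```

View pics/d.png

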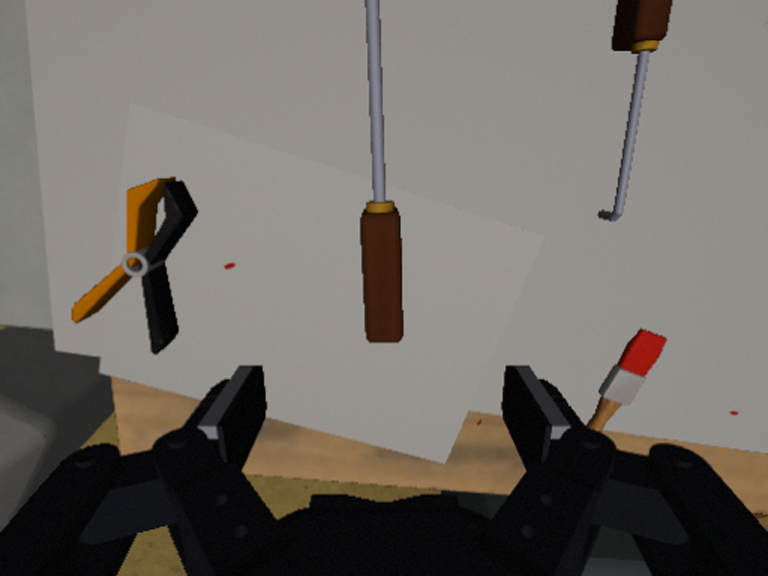

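The handle's top face spans (361–404, 210–342) in the enlarged wrist view. That is 3 mm ahead of the prediction, with about 1.9° more yaw. I'll descend and grip.

Call:
servo_tool([
  [1,3,-0.5,50,0,0,-1.9],
  [1,3,-0.5,100,0,0,-1.9],
  [1,3,-0.5,135,0,0,-1.9],
  [1,3,-0.5,146,0,0,-1.9],
  [1,3,-0.5,146,0,0,-1.9],
  [0,3,-0.5,146,0,0,-1.9],
  [0,3,-0.5,146,0,0,-1.9],
  [0,3,-0.5,146,0,0,-1.9],
  [0,3,-0.5,146,0,0,-1.9],
  [0,3,-0.5,146,0,0,-1.9],
  [0,3,-0.5,146,0,0,-1.9],
], force=80)

```text
clock: 4.12
position: [0.4508, 0.2866, 0.0063]
ee_rot: [-179.9, -0.1, 7.3]
wrist_force: [-2.1, 0.8, 8.6]
finger_gap: 0.0253
grasp_force: 79.4
```

Call:
servo_tool([
  [0,0,0,-30,0,0,0],
  [0,0,0,-79,0,0,0],
  [0,-15,40,-79,0,0,0.5],
  [0,-27,90,-79,0,0,1],
  [0,-39,145,-79,0,0,1.5],
  [0,-51,200,-79,0,0,2],
  [0,-63,255,-79,0,0,2.5],
  [0,-75,310,-79,0,0,2.5],
  [0,-83,355,-79,0,0,2.5],
  [0,-87,372.5,-79,0,0,2.5],
  [0,-87,372.5,-79,0,0,2.5],
])

```text
clock: 5.5
position: [0.4106, -0.0956, 0.0842]
ee_rot: [-180.0, 0.0, 4.6]
wrist_force: [0.7, 1.1, -1.5]
finger_gap: 0.0251
grasp_force: 79.1
```

```bash
python3 - <<'E'
from h import *
f=viewer.grab_frame("top");g=viewer.grab_frame("side");w=viewer.grab_frame("wrist");s=sensors.get_state();print(s["clock"],s["position"],s["ee_rot"],s["finger_gap"])
a=cv2.resize(f["color"][100:230,210:300],(415,600),interpolation=cv2.INTER_CUBIC)
b=cv2.resize(w["color"],(385,289));c=cv2.resize(g["color"][140:230,200:315],(385,301),interpolation=cv2.INTER_CUBIC)
cv2.imwrite("pics/e.png",np.hstack([a,np.vstack([b,c])[:600]])[:600,:,::-1])
y=np.radians(s["ee_rot"][2]);p=s["position"]
sh=p+[.18*np.cos(y),.18*np.sin(y),.0257]; tip=sh-[0,0,.03]
print("tip pred",tip,"top px",proj(f,[sh]),"side",proj(g,[tip]),"wrist",proj(w,[sh,tip]))
for n,F in(("top",f),("wrist",w)):
  for d in viewer.trace(F,"pull_hook")[:1]:
    ys,xs=np.nonzero(d["pixels"]);i=ys.argmin();print(n,d["p"],"topmost",xs[ys<ys[i]+3].mean(),ys[i])
E
```

```text
5.65 [ 0.41130471 -0.0940959   0.08431494] [-1.79995158e+02 -2.24633679e-03  4.79999362e+00] 0.02513847083313854Traceback (most recent call last):
  File "<stdin>", line 5, in <module>
    return _nx.concatenate(arrs, 1, dtype=dtype, casting=casting)
           ~~~~~~~~~~~~~~~^^^^^^^^^^^^^^^^^^^^^^^^^^^^^^^^^^^^^^^
ValueError: all the input array dimensions except for the concatenation axis must match exactly, but along dimension 0, the array at index 0 has size 600 and the array at index 1 has size 590
```

```bash
cat > look.py <<'E'
import sys
from h import *
f=viewer.grab_frame("top");g=viewer.grab_frame("side");w=viewer.grab_frame("wrist");s=sensors.get_state();print(s["clock"],s["position"],s["ee_rot"],s["finger_gap"])
R=lambda a,x,y:cv2.resize(a,(x,y),interpolation=cv2.INTER_CUBIC)
cv2.imwrite("pics/"+sys.argv[1],np.hstack([R(f["color"][100:230,210:300],415,600),np.vstack([R(w["color"],385,289),R(g["color"][140:230,200:315],385,311)])])[...,::-1])
y=np.radians(s["ee_rot"][2]);p=s["position"]
sh=p+[.18*np.cos(y),.18*np.sin(y),.0257]; tip=sh-[0,0,.03]
print("tip pred",tip,"top px",proj(f,[sh]),"side",proj(g,[tip]),"wrist",proj(w,[sh,tip]))
for n,F in(("top",f),("wrist",w)):
  for d in viewer.trace(F,"pull_hook")[:1]:
    ys,xs=np.nonzero(d["pixels"]);i=ys.argmin();print(n,d["p"],"topmost",xs[ys<ys[i]+3].mean(),ys[i])
E
python3 look.py e.png
```

```text
5.8 [ 0.41147523 -0.09379505  0.08433434] [-1.79996327e+02 -5.90843482e-03  4.86558444e+00] 0.025075923648238664
tip pred [ 0.59082658 -0.07852773  0.08003434] top px [[260.3149294  196.13743546]] side [[254.42882176 189.94610417]] wrist [[ 256.27914063 -255.70957825]
 [ 256.17507913 -162.41799678]]
top 0.73 topmost 261.0 200
wrist 0.9 topmost 254.5 0
```

View pics/e.png

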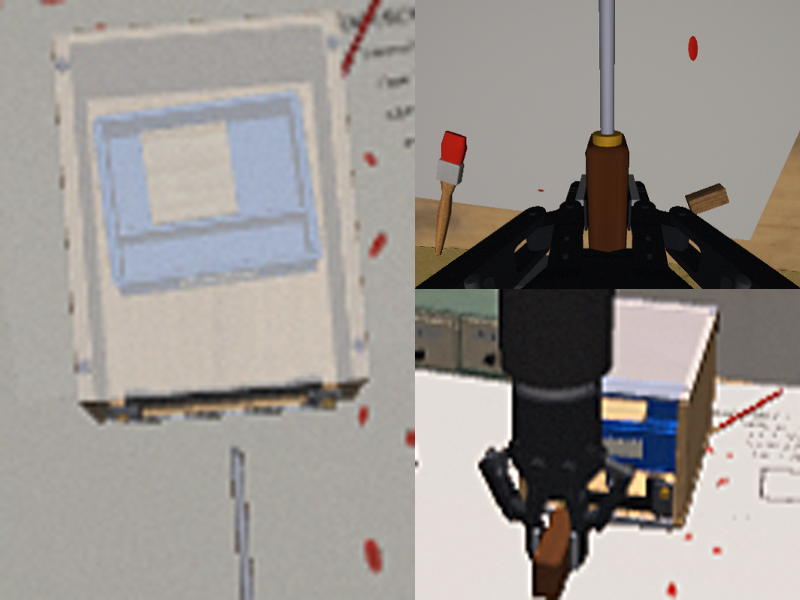

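Call:
servo_tool([
  [0,10,0,0,0,0,0],
  [0,30,0,0,0,0,0],
  [0,55,0,0,0,0,0],
  [0,80,0,0,0,0,0],
  [0,105,0,0,0,0,0],
  [0,125,0,0,0,0,0],
  [0,133,0,0,0,0,0],
  [0,135,0,0,0,0,0],
  [0,135,0,0,0,0,0],
])

```text
clock: 7.02
position: [0.5453, -0.0833, 0.0842]
ee_rot: [-180.0, 0.0, 4.8]
wrist_force: [-0.3, -0.7, -2.6]
finger_gap: 0.0253
grasp_force: 79.1
```

```bash
python3 look.py f.png
```

```text
7.175 [ 0.54532979 -0.08329197  0.08447688] [-1.79994292e+02 -3.53560921e-03  4.78533994e+00] 0.02521910122757923
tip pred [ 0.72470236 -0.06827585  0.08017688] top px [[256.67261906 148.1210863 ]] side [[262.33608684 171.44505008]] wrist [[ 256.51845208 -256.45701862]
 [ 256.35317714 -162.88766192]]
top 0.72 topmost 183.31578947368422 172
wrist 0.7 topmost 254.64705882352942 115
```

View pics/f.png

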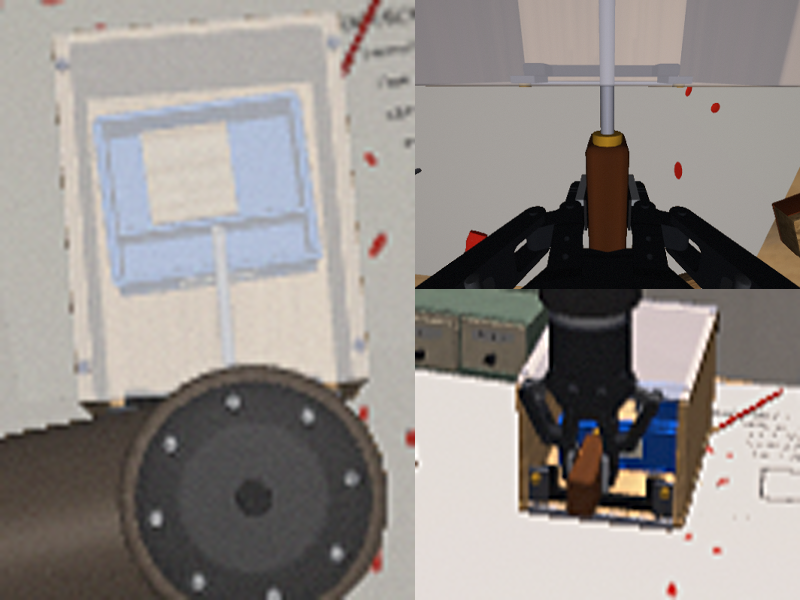

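In the top view the shaft's end shows at (257,149) through the cover, over the pocket between lip and divider. I'll lower the tip to 18 mm below the lip.

Call:
servo_tool([
  [0,0,0,6,0,0,0],
  [0,0,0,14,0,0,0],
  [0,0,0,22,0,0,0],
  [0,0,0,30,0,0,0],
  [0,0,0,36,0,0,0],
  [0,0,0,36,0,0,0],
  [0,0,0,36,0,0,0],
])

```text
clock: 8.15
position: [0.546, -0.0832, 0.0484]
ee_rot: [180.0, -0.0, 4.8]
wrist_force: [-0.1, 0.7, -2.5]
finger_gap: 0.0251
grasp_force: 79.1
```

```bash
python3 - <<'E'
from h import *
s=sensors.get_state();print(s["wrist_force"],s["ft_torque"],s["position"])
E
```

```text
[-0.0585814   0.72906971 -2.54642648] [-0.02128447  0.02222248  0.01613266] [ 0.54602332 -0.0832342   0.04844676]
```

Call:
servo_tool([
  [0,-2,0,0,0,0,0],
  [0,-4,0,0,0,0,0],
  [0,-6,0,0,0,0,0],
  [0,-8,0,0,0,0,0],
  [0,-9.5,0,0,0,0,0],
  [0,-11,0,0,0,0,0],
  [0,-12.5,0,0,0,0,0],
  [0,-14,0,0,0,0,0],
  [0,-16,0,0,0,0,0],
  [0,-18,0,0,0,0,0],
  [0,-20,0,0,0,0,0],
  [0,-22,0,0,0,0,0],
])

```text
clock: 9.65
position: [0.5239, -0.0851, 0.0484]
ee_rot: [-180.0, -0.0, 4.8]
wrist_force: [2.5, 0.6, -2.0]
finger_gap: 0.0249
grasp_force: 78.9
```

Call:
servo_tool([
  [0,-2,0,0,0,0,0],
  [0,-4,0,0,0,0,0],
  [0,-6,0,0,0,0,0],
  [0,-8,0,0,0,0,0],
  [0,-10,0,0,0,0,0],
  [0,-12,0,0,0,0,0],
  [0,-14,0,0,0,0,0],
  [0,-16,0,0,0,0,0],
  [0,-18,0,0,0,0,0],
  [0,-20,0,0,0,0,0],
  [0,-22,0,0,0,0,0],
])

```text
clock: 11.02
position: [0.5019, -0.0869, 0.0483]
ee_rot: [180.0, -0.0, 4.8]
wrist_force: [2.8, -0.3, -2.0]
finger_gap: 0.0249
grasp_force: 79.0
```

Call:
servo_tool([
  [0,-1,0,0,0,0,0],
  [0,-2,0,0,0,0,0],
  [0,-3,0,0,0,0,0],
  [0,-4,0,0,0,0,0],
  [0,-5,0,0,0,0,0],
  [0,-6,0,0,0,0,0],
])

```text
clock: 11.78
position: [0.496, -0.0874, 0.0483]
ee_rot: [-180.0, -0.0, 4.8]
wrist_force: [3.6, 0.3, -2.7]
finger_gap: 0.0247
grasp_force: 79.0
```

Call:
servo_tool([
  [0,-1,0,0,0,0,0],
  [0,-2,0,0,0,0,0],
  [0,-3,0,0,0,0,0],
  [0,-4,0,0,0,0,0],
])

```text
clock: 12.28
position: [0.492, -0.0877, 0.0483]
ee_rot: [180.0, -0.0, 4.8]
wrist_force: [3.1, 0.4, -1.9]
finger_gap: 0.0249
grasp_force: 79.0
```

Call:
servo_tool([
  [0,-1,0,0,0,0,0],
  [0,-2,0,0,0,0,0],
  [0,-3,0,0,0,0,0],
  [0,-4,0,0,0,0,0],
])

```text
clock: 12.78
position: [0.488, -0.0881, 0.0483]
ee_rot: [-180.0, -0.0, 4.8]
wrist_force: [3.4, -0.2, -3.1]
finger_gap: 0.025
grasp_force: 79.0
```

Call:
servo_tool([
  [0,-1,0,0,0,0,0],
  [0,-2,0,0,0,0,0],
  [0,-3,0,0,0,0,0],
])

```text
clock: 13.15
position: [0.485, -0.0883, 0.0483]
ee_rot: [180.0, 0.0, 4.8]
wrist_force: [2.1, 0.2, -1.8]
finger_gap: 0.0254
grasp_force: 79.0
```

Call:
servo_tool([
  [0,-1,0,0,0,0,0],
  [0,-2,0,0,0,0,0],
  [0,-3,0,0,0,0,0],
])

```text
clock: 13.52
position: [0.482, -0.0886, 0.0483]
ee_rot: [180.0, -0.0, 4.8]
wrist_force: [2.6, 0.5, -1.8]
finger_gap: 0.0251
grasp_force: 79.0
```

Call:
servo_tool([
  [0,-1,0,0,0,0,0],
  [0,-2,0,0,0,0,0],
  [0,-3,0,0,0,0,0],
])

```text
clock: 13.9
position: [0.479, -0.0889, 0.0483]
ee_rot: [180.0, -0.0, 4.8]
wrist_force: [3.2, -0.1, -1.7]
finger_gap: 0.0249
grasp_force: 79.0
```

```bash
python3 look.py g.png
```

```text
14.05 [ 0.478907   -0.08885137  0.04830318] [1.79999650e+02 1.20668875e-02 4.79359494e+00] 0.025081726564221505
tip pred [ 0.6582774  -0.07380941  0.04400318] top px [[258.62897485 173.45471841]] side [[258.55659077 189.62262512]] wrist [[ 256.39037381 -256.10965847]
 [ 256.25304003 -162.68346565]]
top 0.63 topmost 364.375 215
wrist 0.62 topmost 254.17142857142858 0
```

View pics/g.png

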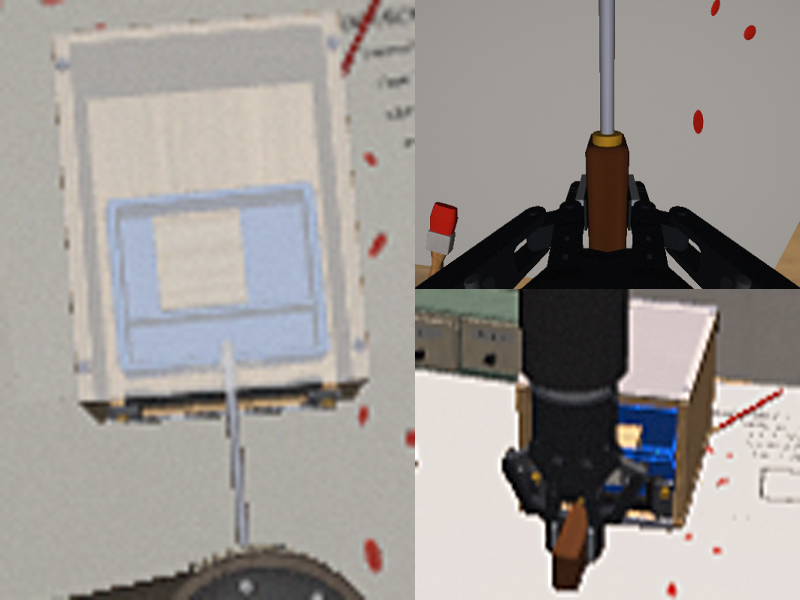

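The tote has straightened, with its lip at about (258,180) in the top view, a few mm from the stop. I'll keep going in small steps.

Call:
servo_tool([
  [0,-1,0,0,0,0,0],
  [0,-2,0,0,0,0,0],
  [0,-3,0,0,0,0,0],
])

```text
clock: 14.52
position: [0.476, -0.0891, 0.0483]
ee_rot: [180.0, -0.0, 4.8]
wrist_force: [3.2, 0.5, -1.2]
finger_gap: 0.0249
grasp_force: 79.0
```

Call:
servo_tool([
  [0,-1,0,0,0,0,0],
  [0,-2,0,0,0,0,0],
])

```text
clock: 14.78
position: [0.474, -0.0893, 0.0483]
ee_rot: [-180.0, 0.0, 4.8]
wrist_force: [2.7, 0.9, -1.8]
finger_gap: 0.0253
grasp_force: 79.0
```

Call:
servo_tool([
  [0,-1,0,0,0,0,0],
  [0,-1.5,0,0,0,0,0],
])

```text
clock: 15.02
position: [0.4725, -0.0894, 0.0483]
ee_rot: [180.0, -0.0, 4.8]
wrist_force: [3.6, 0.3, -1.5]
finger_gap: 0.0249
grasp_force: 79.0
```

Call:
servo_tool([
  [0,-1,0,0,0,0,0],
  [0,-2,0,0,0,0,0],
])

```text
clock: 15.28
position: [0.4706, -0.0895, 0.0483]
ee_rot: [180.0, -0.0, 4.8]
wrist_force: [3.0, -0.1, -1.7]
finger_gap: 0.0252
grasp_force: 79.0
```

Call:
servo_tool([
  [0,-1,0,0,0,0,0],
  [0,-2,0,0,0,0,0],
])

```text
clock: 15.52
position: [0.4686, -0.0897, 0.0483]
ee_rot: [180.0, -0.0, 4.8]
wrist_force: [3.3, 0.2, -2.2]
finger_gap: 0.0253
grasp_force: 79.0
```

Call:
servo_tool([
  [0,-0.5,0,0,0,0,0],
  [0,-1,0,0,0,0,0],
])

```text
clock: 15.78
position: [0.4676, -0.0898, 0.0483]
ee_rot: [180.0, -0.0, 4.8]
wrist_force: [4.1, -0.0, -2.4]
finger_gap: 0.0252
grasp_force: 79.0
```

Call:
servo_tool([
  [0,-0.5,0,0,0,0,0],
  [0,-1,0,0,0,0,0],
])

```text
clock: 16.02
position: [0.4668, -0.0898, 0.0483]
ee_rot: [180.0, -0.0, 4.8]
wrist_force: [3.2, 0.9, -3.9]
finger_gap: 0.0254
grasp_force: 79.0
```

Call:
servo_tool([
  [0,-0.5,0,0,0,0,0],
  [0,-1,0,0,0,0,0],
])

```text
clock: 16.27
position: [0.4662, -0.0899, 0.0485]
ee_rot: [-180.0, -0.1, 4.8]
wrist_force: [5.3, 0.0, -3.1]
finger_gap: 0.0251
grasp_force: 78.9
```

Call:
servo_tool([
  [0,-0.5,0,0,0,0,0],
  [0,-1,0,0,0,0,0],
])

```text
clock: 16.52
position: [0.4656, -0.0899, 0.0485]
ee_rot: [-180.0, -0.1, 4.8]
wrist_force: [6.9, 0.5, -4.2]
finger_gap: 0.0247
grasp_force: 78.9
```

Call:
servo_tool([
  [0,-0.5,0,0,0,0,0],
  [0,-1,0,0,0,0,0],
  [0,-1.5,0,0,0,0,0],
  [0,-2,0,0,0,0,0],
  [0,-2,0,0,0,0,0],
])

```text
clock: 17.15
position: [0.4645, -0.0899, 0.0487]
ee_rot: [-180.0, -0.2, 4.8]
wrist_force: [9.4, 0.2, -4.9]
finger_gap: 0.0253
grasp_force: 78.7
```

Call:
servo_tool([
  [0,-0.5,0,0,0,0,0],
  [0,-1,0,0,0,0,0],
  [0,-1.3,0,0,0,0,0],
  [0,-1.3,0,0,0,0,0],
  [0,-1.3,0,0,0,0,0],
  [0,-1.3,0,0,0,0,0],
  [0,-1.3,0,0,0,0,0],
  [0,-1.3,0,0,0,0,0],
  [0,-1.3,0,0,0,0,0],
  [0,-1.3,0,0,0,0,0],
  [0,-1.3,0,0,0,0,0],
  [0,-1.3,0,0,0,0,0],
])

```text
clock: 18.65
position: [0.4638, -0.0899, 0.0489]
ee_rot: [-180.0, -0.2, 4.8]
wrist_force: [11.1, -0.0, -6.5]
finger_gap: 0.0253
grasp_force: 78.7
```

```bash
python3 look.py i.png; python3 -c "
from h import *
for _ in range(3):
  viewer.grab_frame('top');s=sensors.get_state();print(s['wrist_force'],s['ft_torque'])"
```

```text
18.8 [ 0.46372546 -0.0899368   0.04882934] [-179.99715489   -0.22892235    4.82090108] 0.02491955127820832
tip pred [ 0.64308866 -0.07480936  0.04452934] top px [[258.97202452 178.70650658]] side [[257.61916944 191.64306987]] wrist [[ 256.46114495 -252.94628384]
 [ 256.30929737 -160.53407023]]
top 0.8 topmost 183.31578947368422 172
wrist 0.74 topmost 255.0 0
[10.09928047 -0.07030292 -5.8012575 ] [-0.13500141 -3.21054761 -0.1634469 ]
[ 9.75377902 -0.37460024 -6.01055452] [-0.11702959 -3.21906723 -0.16942978]
[ 9.51840449 -0.01836149 -5.43895013] [-0.08961321 -3.22620001 -0.19360557]
```

View pics/i.png

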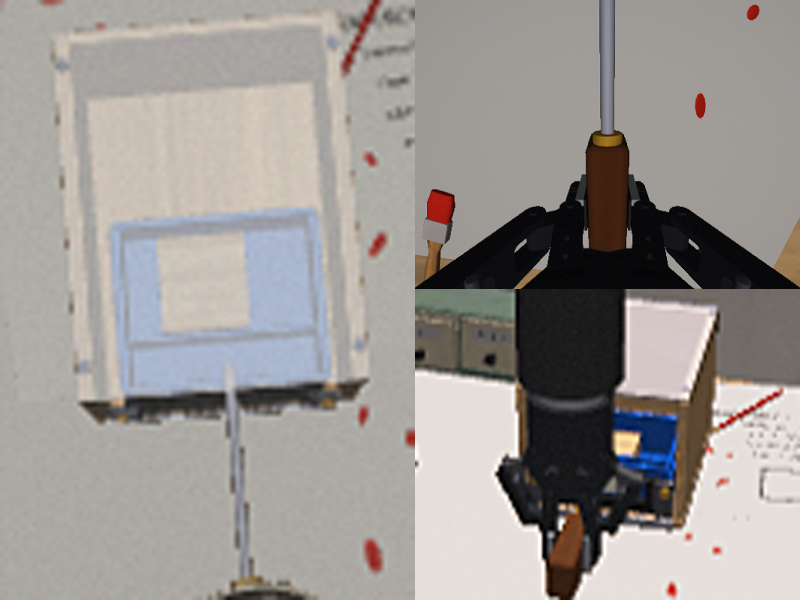

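The pull held steady at about 10 N, with the tote square on the stop at about (258,185). I'll relax it slowly, centre the tip in the pocket, then lift.

Call:
servo_tool([
  [0,1,0,0,0,0,0],
  [0,2,0,0,0,0,0],
  [0,3,0,0,0,0,0],
  [0,4,0,0,0,0,0],
  [0,6,0,0,0,0,0],
  [0,8,0,0,0,0,0],
  [0,10,0,0,0,0,0],
  [0,10,0,0,0,0,0],
])

```text
clock: 20.05
position: [0.4711, -0.0896, 0.0481]
ee_rot: [180.0, 0.0, 4.8]
wrist_force: [0.4, -0.2, -2.0]
finger_gap: 0.0251
grasp_force: 79.1
```

Call:
servo_tool([
  [0,0,0,-5,0,0,0],
  [0,0,0,-12,0,0,0],
  [0,0,0,-20,0,0,0],
  [0,0,0,-28,0,0,0],
  [0,0,0,-36,0,0,0],
  [0,0,0,-38,0,0,0],
])

```text
clock: 20.8
position: [0.4717, -0.0894, 0.0871]
ee_rot: [-180.0, -0.1, 4.8]
wrist_force: [0.6, 0.4, -2.2]
finger_gap: 0.0253
grasp_force: 79.1
```

Call:
servo_tool([
  [0,-10,0,0,0,0,0],
  [0,-25,0,0,0,0,0],
  [0,-42,0,0,0,0,0],
  [0,-56,0,0,0,0,0],
  [0,-60,0,0,0,0,0],
  [0,-60,0,0,0,0,0],
])

```text
clock: 21.55
position: [0.4117, -0.0944, 0.0866]
ee_rot: [-180.0, -0.0, 4.8]
wrist_force: [-0.1, -0.6, -2.0]
finger_gap: 0.025
grasp_force: 79.1
```

Call:
servo_tool([
  [0,5,-20,0,0,0,0],
  [0,12,-60,0,0,0,0],
  [0,22,-110,0,0,0,0],
  [0,32,-165,0,0,0,-0.5],
  [0,42,-220,0,0,0,-1],
  [0,52,-275,0,0,0,-1.5],
  [0,61,-325,0,0,0,-2],
  [0,68,-362,0,0,0,-2.5],
  [0,70,-376,0,0,0,-2.5],
  [0,70,-376,0,0,0,-2.5],
  [0,70,-376,0,0,0,-2.5],
])

```text
clock: 22.92
position: [0.4496, 0.285, 0.086]
ee_rot: [180.0, 0.0, 7.3]
wrist_force: [-0.0, -1.1, -2.4]
finger_gap: 0.025
grasp_force: 79.2
```

Call:
servo_tool([
  [0,0,0,20,0,0,0],
  [0,0,0,45,0,0,0],
  [0,0,0,65,0,0,0],
  [0,0,0,74,0,0,0],
  [0,0,0,77,0,0,0],
  [0,0,0,78,0,0,0],
  [0,0,0,79,0,0,0],
  [0,0,0,79,0,0,0],
  [0,0,0,79,0,0,0],
])

```text
clock: 24.05
position: [0.4499, 0.2862, 0.0076]
ee_rot: [-180.0, -0.0, 7.3]
wrist_force: [-0.4, 0.1, -1.7]
finger_gap: 0.0249
grasp_force: 79.2
```

Call:
servo_tool([
  [0,0,0,0.5,0,0,0],
  [0,0,0,1,0,0,0],
  [0,0,0,1.3,0,0,0],
  [0,0,0,1.3,0,0,0],
])

```text
clock: 24.55
position: [0.4498, 0.2861, 0.0063]
ee_rot: [-180.0, -0.0, 7.3]
wrist_force: [-2.8, -0.2, 5.4]
finger_gap: 0.0253
grasp_force: 80.1
```

Call:
servo_tool([
  [0.4,0,0,0,0,0,0],
  [0.6,0,0,0,0,0,0],
  [0.8,0,0,0,0,0,0],
  [1,0,0,0,0,0,0],
  [1,0,0,0,0,0,0],
  [1,0,0,-15,0,0,0],
  [1,0,0,-40,0,0,0],
  [1,0,0,-90,0,0,0],
  [1,0,0,-145,0,0,0],
  [1,0,0,-190,0,0,0],
  [1,0,0,-190,0,0,0],
])

```text
clock: 25.92
position: [0.4515, 0.2876, 0.2014]
ee_rot: [-179.7, -0.4, 7.3]
wrist_force: [0.7, 0.5, -0.3]
finger_gap: 0.0855
grasp_force: 0.0
```

```bash
python3 - <<'E'
from h import *
f=viewer.grab_frame("top");g=viewer.grab_frame("side");w=viewer.grab_frame("wrist")
R=lambda a,x,y:cv2.resize(a,(x,y),interpolation=cv2.INTER_CUBIC)
cv2.imwrite("pics/j.png",np.vstack([np.hstack([R(f["color"][95:275,110:410],500,300),R(w["color"],300,300)]),np.hstack([R(g["color"][130:250,110:310],500,300),R(g["color"][140:220,220:300],300,300)])])[...,::-1])
print(sensors.get_state()["clock"])
E
```

```text
26.075
```

View pics/j.png

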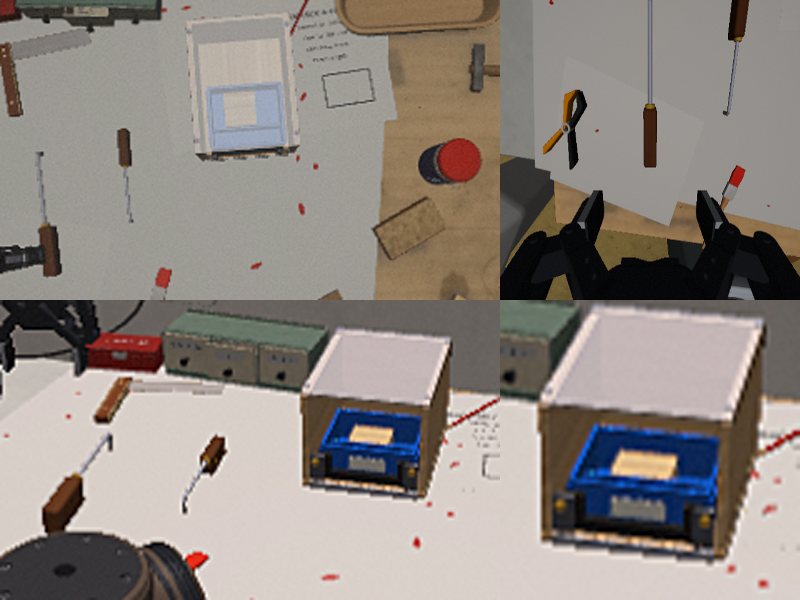

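The last picture shows the tote flat against the stop and the hook lying flat where it was first picked up. The jar and the sanding block are where they started.

```bash
python3 -c "
from cell import workorder
print(workorder.sign_off())"
```

```text
the job is handed in; nothing more can be done
None
```

The job is handed in at about 26 s: the tote was pulled square onto the stop and held at about 10 N for over a second, it still rests there, and the hook lies flat on the bench clear of the rack; no verdict was returned.

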